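# Refit the lint filter of the pressing suction unit

## Task

The lint filter of the pressing table's suction unit has been brushed clean and lies on the table: put it back. Hold it tilted, tuck its thin tongue edge under the steel lip at the back of the opening, then lower the other edge - do not let it drop - until the filter lies flat in its seat, flush with the top of the box. Then turn the wing latch on the front rim a quarter turn so that its tongue lies fully across the filter's edge, and let go; leave the other things on the table where they are.

Things in the scene. Friction and masses are not known exactly. Their poses are not given: they have to be found in the camera images.
- unit: Suction unit, fixed: grey steel box 265 (x) x 210 (y) x 130 mm high. Origin at table level under it, z up; x runs from the front rim (latch; switch on the front face; robot's side) to the rear rim (steel lip, hose spigot). Filter opening in its top: x -95 to 100, y -79 to 79 mm, 10 mm deep to a ledge (z = 120) all round an open chamber. Rim tops z = 130; front rim is x -140 to -95.
- seat (a point): Point on the unit's ledge plane (unit x = 2.5, y = 0, z = 120 mm) where the middle of the filter's underside lies when home with equal play: 2.5 mm each way along x, 4 mm each way along y. Axes as the unit's.
- lip_edge (a point): Middle of the lower free edge of the steel lip (unit x = 86, y = 0, z = 130 mm; axes as the unit's). The lip is a 3 mm strip on the rear rim that overhangs the opening over its whole width, leaving a gap 10 mm high above the ledge and 14 mm deep beneath it.
- filter_mid (a point): Middle of the lint filter, 5 mm above its underside. Loose flat aluminium frame with dark mesh, 0.18 to 0.34 kg, 190 (x) x 150 mm (y), lying flat, handle up (z). Frame 10 mm thick from x = -95 to 75 mm; from 75 to 95 the thin tongue, 4 mm thick, flush with the underside, 146 mm wide. When home its x points as the unit's and its frame top is flush with the rims.
- filter_handle (a point): Centre of the filter's black bar handle, to be grasped: bar along the filter's y, 84 mm long, 10 wide (x), 14 high, flat sides; 25 mm from filter_mid toward -x and 32 mm above it (37 mm above the underside; bar underside 20 mm above the frame top), on two posts 36 mm either side. Axes as the filter's.
- filter_tongue (a point): Middle of the far edge of the filter's tongue, half-way through its thickness (filter x = 95 mm, 2 mm above the underside). Axes as the filter's.
- latch (a joint): Quarter-turn wing latch on the middle of the front rim, rad; starts at 0 to 0.25. 0 = open, its tongue points to the unit's +y, along the rim; grows clockwise seen from above; stop at 1.57 = shut, tongue to the unit's +x, over the filter's front edge. Turns stiffly (0.06 N m), stays where left. A filter that is not down blocks it.
- latch_wing (a point): On the latch's upright axis (unit x = -117, y = 0), mid-height of its black wing, 150 mm above the table. Wing: upright blade 36 mm long, 10 thick, z 135 to 165 mm above the table, along the tongue, centred on the axis. Tongue under it: steel strip 14 mm wide, z 132 to 135 mm, tip 40 mm from the axis. This point's y axis points along the tongue.
- clapper_mid (a point): Bystander, leave alone: wooden clapper block with round ends, 245 x 75 x 50 mm; its middle.
- brush_mid (a point): Bystander, leave alone: clothes brush with a dark wooden back, 210 x 46 x 36 mm; its middle.
- cone_mid (a point): Bystander, leave alone: dark thread cone, 68 mm across, 118 mm high; its middle.
- bottle_mid (a point): Bystander, leave alone: clear water bottle, 64 mm across, 210 mm high; its middle.
There are look-alikes about, which are no part of the job. Several things look just like the part that bears filter_mid: the one meant starts farthest to the robot's left.

How it is judged:
On the way, in this order (a step that is already met when the one before it is completed fails the run):
1. the filter's tongue is tucked under the lip while the filter is still tilted (front edge about 10 mm up or more) (x of filter_tongue in the frame of unit between 0.089 and 0.104 m and z of filter_tongue in the frame of unit between 0.117 and 0.13 m and y of filter_tongue in the frame of unit between -0.015 and 0.015 m and angle between filter_mid's own z axis and vertical above 0.05 rad), for 0.05 s.
2. the filter lies flat in its seat, tongue under the lip, latch not yet across (x of filter_mid in the frame of unit between -0.004 and 0.009 m and y of filter_mid in the frame of unit between -0.008 and 0.008 m and z of filter_mid in the frame of unit between 0.122 and 0.128 m and x of filter_tongue in the frame of unit above 0.091 m and z of filter_tongue in the frame of unit below 0.127 m and angle between filter_mid's own z axis and vertical below 0.035 rad and angle between the x axis of filter_mid and the x axis of unit, either way round below 0.06 rad and value of joint latch below 0.6 rad), for 0.2 s.
3. the latch is turned fully across the filter's edge (x of filter_mid in the frame of unit between -0.004 and 0.009 m and y of filter_mid in the frame of unit between -0.008 and 0.008 m and z of filter_mid in the frame of unit between 0.122 and 0.128 m and x of filter_tongue in the frame of unit above 0.091 m and z of filter_tongue in the frame of unit below 0.127 m and angle between filter_mid's own z axis and vertical below 0.035 rad and angle between the x axis of filter_mid and the x axis of unit, either way round below 0.06 rad and value of joint latch above 1.3 rad), for 0.2 s.
At the end, for the whole second after the job is handed in: The filter lies in its seat, let go: flush within 3 mm, flat within 2 degrees, square to the opening within 3.4 degrees, the tongue's edge at least 5 mm under the lip; the latch is turned to at least 1.3 rad (75 degrees), its tongue across the filter's edge (all of step 3); the robot touches nothing.
It fails at once if the filter is let drop: it swings at more than 3 rad/s while its tongue is under the lip (x of filter_tongue in the frame of unit between 0.089 and 0.104 m and z of filter_tongue in the frame of unit between 0.117 and 0.13 m and y of filter_tongue in the frame of unit between -0.015 and 0.015 m and angular speed of filter above 3 rad/s).
It fails at once if the wooden clapper is pushed away (more than 30 mm) (distance of clapper_mid from where it was at the start of the episode above 0.03 m).
It fails at once if the clothes brush is pushed away (more than 30 mm) (distance of brush_mid from where it was at the start of the episode above 0.03 m).
It fails at once if the thread cone is pushed away (more than 30 mm) (distance of cone_mid from where it was at the start of the episode above 0.03 m).
It fails at once if the water bottle is pushed away (more than 30 mm) (distance of bottle_mid from where it was at the start of the episode above 0.03 m).
It also fails if it takes over 54 s, if anything falls off the work surface, if the arm or the gripper's body presses on something with over 40 N, if the wrist force passes 120 N, or if a joint passes its speed limit or range.

## Robot

A 7-joint arm with a two-finger parallel gripper is mounted at the origin on the work surface. World frame = base frame: x ahead of the robot, y to its left, z up, the work surface at z = 0. Lengths are in m, angles in rad, forces in N, time in s.
With the tool pointing down it reaches from about 0.4 to 0.85 m from the base axis. Payload 10.4 kg.
Tool frame: the origin (TCP) lies between the finger pads; the fingertips stand 14 mm ahead of it and the grasp point (between the pads) lies 5 mm behind it; z points along the fingers, y is the direction in which the jaws open and shut (so a half turn about z gives the same grasp; the last joint's range is limited). The gripper opens to 87 mm and grips with 3 to 60 N. Pads are 19 mm wide; open, the fingers measure 117 mm over their backs; the gripper's body (75 mm by 190 mm) begins 51 mm behind the grasp point.
Start: joints at [-1.294, 0.332, -0.065, 1.46, 0.022, 1.35, -0.088], TCP at [0.185, 0.597, 0.199] pointing down, gripper open.
Joint ranges: [-2.6, 2.6], [-0.5, 2.12], [-1.47, 1.34], [0.16, 2.42], [-1.27, 4.41], [0.06, 2.06], [-2.6, 2.6]. Speed limits (rad/s): [2.22, 2.22, 2.79, 2.79, 3.14, 3.14, 3.14].

## Interface

Orientations are given as a unit quaternion [x, y, z, w].
In Python, from bench import readout, camera, calibration, order gives the robot as it stands.
- The arm moves only by the tool apply_moves, never from a script. Its argument "deltas" is a list of rows, each an object with "translation": the shift along the world's x, y, z in m, a list of three; "turn": the turn, a rotation vector about the world's x, y, z in rad, a list of three; "hand": the finger opening in m, from 0 to 0.087. A call has 1 to 5 rows; each row shifts and turns the pose as measured when the row begins; what a row does not reach is not made up. A row lasts 1/10 s, in which the tool goes at most 50 mm and 8.59 degrees, less where a joint would pass 70% of its speed; a pose out of reach is approached as far as the arm can. A call with a gripper value outside its range is refused whole. The fingers move at their own pace and stop on an object; "newtons" is the grip in N (left out, the last holds). Time passes only in rows, so rows that do not move let the fingers close. It gives the time, the measured TCP pose, the force and the opening at its end, in the units of the state.
- readout.read_state(): the state, without advancing time (a new reading comes with each control period).
- camera(name): name is "side" or "top"; returns the picture (384x512x3 uint8, red, green, blue); there is no depth.
- calibration(name): a dict with "fx", "fy", "cx", "cy" (pixels), "extrinsics" (4x4, takes a point from world to camera coordinates). Camera axes: x right, y down, z forward; pixel columns grow to the right and rows downward; lengths in m; the calibration is good to about 2 mm. A picture is of the moment at which its call begins. calibration takes no time and is no camera call.
- order.close_job(): hands the job in, once; it reports no verdict.
The state is a dict: "time": time; "joint_positions": joint angles; "joint_vel": joint speeds; "joint_torque": joint torques, N m; "ee_pos": TCP position; "eef_rot": TCP orientation; "ft_force": force on the tool from outside, world axes, zero at the start; "torque": the same for the moment, N m; "width": finger opening in m.
Only numpy, scipy, OpenCV 4.12 (cv2) and the standard library are available. Lean on these libraries where they do the work, as an engineer would, in place of code of your own. Each camera call takes 0.05 s, during which the arm holds its last target. There are 200 camera calls.

## Working session

There is one attempt and no reset: what is moved stays moved. The work goes in short steps, Python scripts to look and compute and a tool call to move; the robot and the scene stay as the last step left them, time stands still between calls to the robot, and variables do not carry over. Pictures are saved under pics/ and viewed, about 8 in all and at most 12, crops included, and the job is handed in when it is done.

Besides the shell and the picture viewer there is one more tool, called after "Emit:" by a JSON object that holds its "api" and its "payload". apply_moves: Moves the arm, as the interface text tells. Its arguments: {"type":"object","properties":{"deltas":{"type":"array","items":{"type":"object","properties":{"translation":{"type":"array","items":{"type":"number"}},"turn":{"type":"array","items":{"type":"number"}},"hand":{"type":"number"}}}},"newtons":{"type":"number"}},"required":["deltas"]}

```bash
mkdir -p pics; ls
python3 - <<'E'
from bench import readout, camera, calibration
import cv2,numpy as np
s=readout.read_state(); print(s)
for n in("top","side"):
    im=camera(n); cv2.imwrite(f"pics/{n}0.png",im[:,:,::-1]); 
    c=calibration(n);print(n,c)
a=cv2.imread("pics/top0.png");cv2.imwrite("pics/top0b.png",cv2.resize(a,(800,600),interpolation=cv2.INTER_CUBIC))
a=cv2.imread("pics/side0.png");cv2.imwrite("pics/side0b.png",cv2.resize(a,(800,600),interpolation=cv2.INTER_CUBIC))
E
```

```text
pics
{'time': 0.0, 'joint_positions': array([-1.29357958,  0.33287279, -0.06471176,  1.46091103,  0.02158209,
        1.34990161, -0.08850563]), 'joint_vel': array([ 0.00041665, -0.00033261, -0.00058282,  0.00140214,  0.00089594,
        0.00020708,  0.00013229]), 'joint_torque': array([-1.01361138e-04, -6.23279500e+01,  2.43035116e-02, -3.89862835e+01,
       -6.14277553e-02,  4.02714859e-02,  1.65510774e-04]), 'ee_pos': array([0.18446328, 0.59673037, 0.19806787]), 'eef_rot': array([ 1.49336673e-01,  9.88786160e-01, -6.94085407e-04, -8.32470573e-05]), 'ft_force': array([-0.32462157, -0.86794248, -0.37566658]), 'torque': array([-0.02838304,  0.04324415, -0.03916729]), 'width': 0.08702324954372599}
top {'fx': 435.69265970714883, 'fy': 435.69265970714883, 'cx': 257.3304220302546, 'cy': 185.37186490203055, 'extrinsics': array([[-0.00544716, -0.99986534,  0.01548021, -0.00320654],
       [-0.9927698 ,  0.00355092, -0.11998129,  0.53356961],
       [ 0.11991016, -0.01602184, -0.99265546,  1.64764706],
       [ 0.        ,  0.        ,  0.        ,  1.        ]])}
side {'fx': 394.8904277641337, 'fy': 394.8904277641337, 'cx': 254.05367983082144, 'cy': 189.27797280059022, 'extrinsics': array([[ 0.96593724, -0.25859877,  0.00958733, -0.50634146],
       [-0.14424302, -0.568807  , -0.80972375,  0.15583573],
       [ 0.2148469 ,  0.78075942, -0.58673293,  1.41715838],
       [ 0.        ,  0.        ,  0.        ,  1.        ]])}
```

View pics/top0b.png

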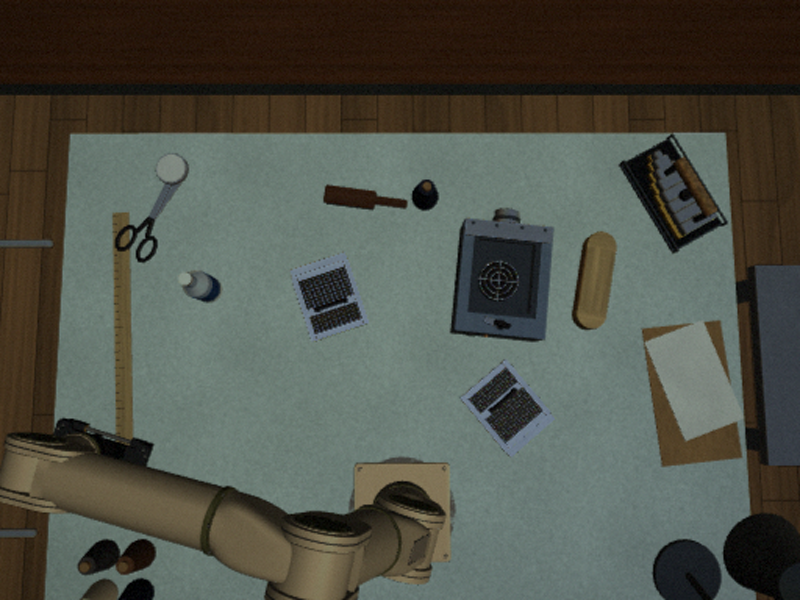

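View pics/side0b.png

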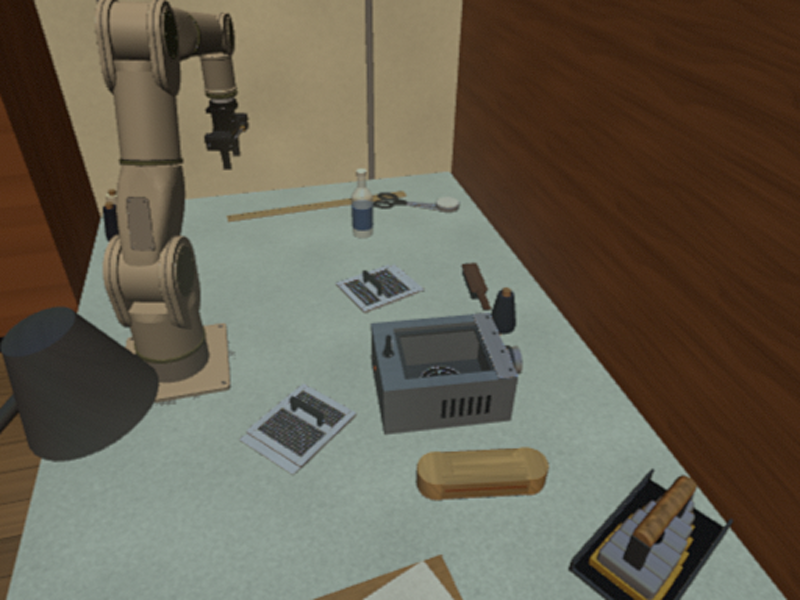

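The top view shows two look-alike filters, at about (330,298) on the left and (505,408) on the right. Image left is world +y, so the left one is meant. The unit is at (503,280). I'll enlarge the crops to confirm and measure.

```bash
cat > h.py <<'E'
import numpy as np, cv2
from bench import readout, camera, calibration
def proj(n,P):
    c=calibration(n);E=c["extrinsics"];q=np.atleast_2d(P)@E[:3,:3].T+E[:3,3]
    return np.c_[c["fx"]*q[:,0]/q[:,2]+c["cx"],c["fy"]*q[:,1]/q[:,2]+c["cy"]]
def back(n,uv,z):
    c=calibration(n);E=c["extrinsics"];R=E[:3,:3]
    o=-R.T@E[:3,3];uv=np.atleast_2d(uv)
    d=np.c_[(uv[:,0]-c["cx"])/c["fx"],(uv[:,1]-c["cy"])/c["fy"],np.ones(len(uv))]@R
    return o+d*((z-o[2])/d[:,2])[:,None]
def crop(im,x0,y0,w,h,k): # grid-annotated crop
    a=cv2.resize(im[y0:y0+h,x0:x0+w],None,fx=k,fy=k,interpolation=cv2.INTER_CUBIC)
    a=cv2.convertScaleAbs(a,alpha=1.6)
    for u in range((x0//10+1)*10,x0+w,10): cv2.putText(a,str(u),((u-x0)*k,10),0,.35,(0,255,255),1);cv2.line(a,((u-x0)*k,12),((u-x0)*k,18),(0,255,255),1)
    for v in range((y0//10+1)*10,y0+h,10): cv2.putText(a,str(v),(0,(v-y0)*k+4),0,.35,(0,255,255),1);cv2.line(a,(24,(v-y0)*k),(30,(v-y0)*k),(0,255,255),1)
    return a
E
python3 - <<'E'
from h import *
a=cv2.imread("pics/top0.png");b=cv2.imread("pics/side0.png")
A=crop(a,180,155,64,70,6);B=crop(a,282,128,80,96,6)
h=max(len(A),len(B));A=cv2.copyMakeBorder(A,0,h-len(A),0,0,0);B=cv2.copyMakeBorder(B,0,h-len(B),0,0,0)
cv2.imwrite("pics/c1.png",np.hstack([A[:576,:384],B[:576,:416]])[:600,:800])
A=crop(b,212,164,64,40,6);B=crop(b,230,195,110,90,6)
cv2.imwrite("pics/c2.png",B)
E
```

```text
(no output)
```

View pics/c1.png

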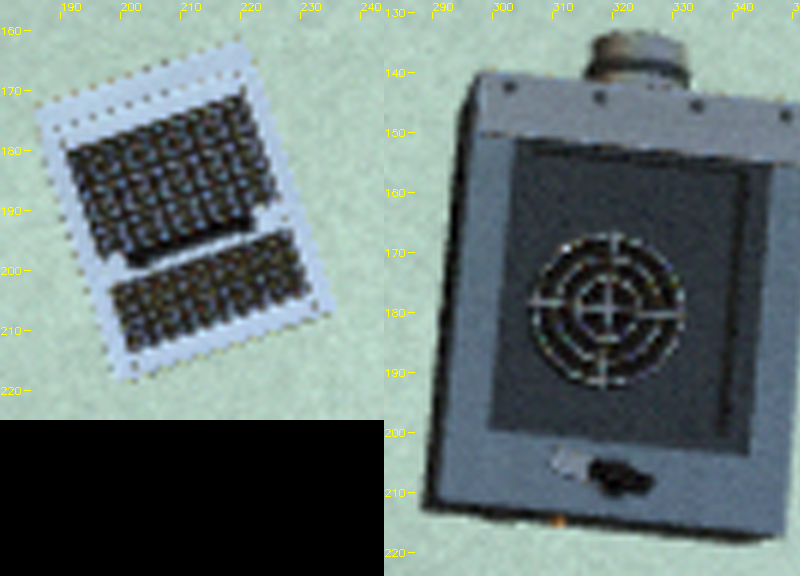

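View pics/c2.png

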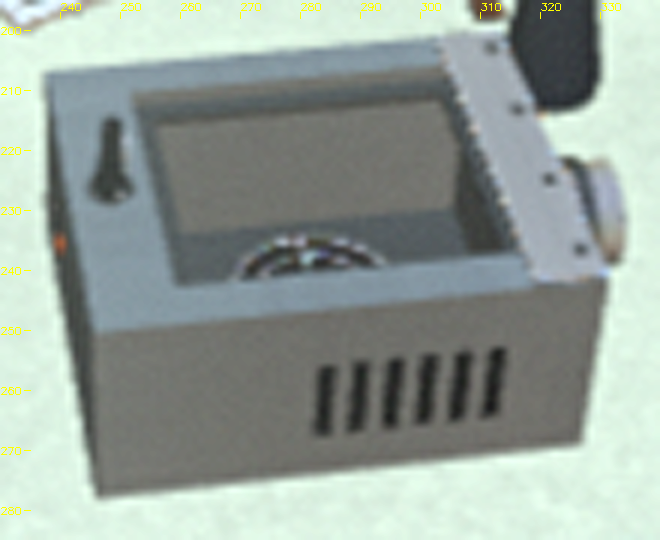

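```bash
cat > fit.py <<'E'
from h import *
from scipy.optimize import least_squares
def fit(obs,x0):
    # obs: (cam, body pt mm, uv)
    def res(p):
        c,s=np.cos(p[2]),np.sin(p[2]);R=np.array([[c,-s,0],[s,c,0],[0,0,1]])
        return np.concatenate([(proj(n,R@np.array(b)/1000+[p[0],p[1],0])-np.array(uv))[0] for n,b,uv in obs])
    r=least_squares(res,x0,loss="soft_l1");return r.x,res(r.x).reshape(-1,2)
E
python3 - <<'E'
from fit import *
T=lambda x,y:(282+(x-384)/6-.42,128+y/6-.42)
F=lambda x,y:(180+x/6-.42,155+y/6-.42)
S=lambda x,y:(230+x/6-.42,195+y/6-.42)
t,s="top","side"
U=[(t,(-95,79,130),T(490,430)),(t,(-95,-79,130),T(748,455)),(t,(125,105,131),T(478,72)),(t,(-140,105,130),T(440,503)),(t,(-140,-105,130),T(785,532)),
(t,(86,79,133),T(515,140)),(t,(86,-79,133),T(770,163)),
(s,(-140,105,130),S(45,73)),(s,(-140,-105,130),S(97,332)),(s,(-95,79,130),S(133,95)),(s,(-95,-79,130),S(178,285)),(s,(125,-105,130),S(605,275)),(s,(-140,-105,0),S(98,497)),(s,(125,-105,0),S(582,443))]
for nm in ("both",t,s):
    o=[u for u in U if nm in("both",u[0])]
    p,r=fit(o,[.6,-.2,0]);print("unit",nm,p.round(4));
    if nm=="both":print(r.round(1).tolist())
G=[(t,(95,73,4),F(40,107)),(t,(95,-73,4),F(240,40)),(t,(-95,-75,10),F(330,312)),(t,(-95,75,10),F(122,380)),(t,(-25,0,44),F(190,243))]
p,r=fit(G,[.5,.17,.3]);print("filt",p.round(4),r.round(1).tolist())
E
# side crop of filter
python3 - <<'E'
from h import *
b=cv2.imread("pics/side0.png");cv2.imwrite("pics/c3.png",crop(b,210,162,68,40,10))
E
```

```text
unit both [ 0.5575 -0.2415 -0.0982]
[[-0.5, -0.0], [-0.1, -0.1], [-0.7, -0.4], [-0.4, -0.5], [0.0, 0.1], [-0.6, -0.8], [-0.2, -0.6], [-0.6, -0.1], [-0.2, 0.4], [-0.9, -0.2], [-0.2, 0.6], [1.0, 0.5], [-0.2, 2.6], [-0.1, 1.8]]
unit top [ 0.5563 -0.2429 -0.0996]
unit side [ 0.5591 -0.2385 -0.0988]
filt [0.5211 0.1784 0.3146] [[-1.2, 0.1], [1.0, -0.2], [1.3, -0.1], [-1.0, 0.7], [-0.0, -0.5]]
```

View pics/c3.png

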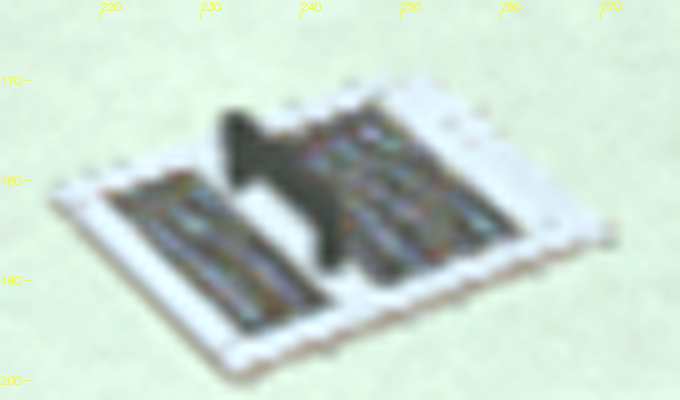

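```bash
cat >> fit.py <<'E'
from scipy.spatial.transform import Rotation as Ro
UNIT=(0.5573,-0.2412,-0.0985)
def go(pos,R):  # remaining shift and rotvec to target
    s=readout.read_state();Rc=Ro.from_quat(s["eef_rot"])
    print("t",round(s["time"],2),"pos",s["ee_pos"].round(4),"w",round(s["width"],4),"F",s["ft_force"].round(1),"M",s["torque"].round(2))
    print("shift",(np.array(pos)-s["ee_pos"]).round(4),"turn",(R*Rc.inv()).as_rotvec().round(4),"q7",s["joint_positions"].round(2))
def down(yaw_y): # tool down, tool y axis at world yaw
    y=np.array([np.cos(yaw_y),np.sin(yaw_y),0]);z=np.array([0,0,-1.]);return Ro.from_matrix(np.c_[np.cross(y,z),y,z])
E
python3 - <<'E'
from fit import *
F=lambda x,y:(180+x/6-.42,155+y/6-.42)
S=lambda x,y:(210+x/10-.45,162+y/10-.45)
t,s="top","side"
G=[(t,(95,73,4),F(40,107)),(t,(95,-73,4),F(240,40)),(t,(-95,-75,10),F(330,312)),(t,(-95,75,10),F(122,380)),(t,(-25,0,44),F(190,243)),
(s,(-95,75,10),S(52,203)),(s,(-95,-75,10),S(232,372)),(s,(95,-73,4),S(615,240)),(s,(-25,42,44),S(235,112)),(s,(-25,-42,44),S(330,190))]
p,r=fit(G,[.5,.17,.3]);print("filt",p.round(4),r.round(1).tolist())
p2,_=fit(G[5:],[.5,.17,.3]);print("side only",p2.round(4))
h=p[:2]-.025*np.array([np.cos(p[2]),np.sin(p[2])]);print("handle",h)
Rc=Ro.from_quat(readout.read_state()["eef_rot"]);print(Rc.as_matrix().round(3))
for a in (p[2],p[2]+np.pi): go([*h,.10],down(a))
E
```

```text
filt [0.5221 0.178  0.3171] [[-1.1, -0.1], [1.0, -0.5], [1.5, -0.4], [-0.8, 0.5], [0.1, -0.8], [-0.5, -1.1], [-0.4, 0.1], [0.0, -0.5], [-0.8, 0.0], [0.3, 1.9]]
side only [0.5234 0.1777 0.3153]
handle [0.49839073 0.17019618]
[[-0.955  0.295 -0.   ]
 [ 0.295  0.955 -0.001]
 [-0.    -0.001 -1.   ]]
t 0.1 pos [0.1845 0.5968 0.1982] w 0.0872 F [ 0.1  0.2 -0.1] M [-0.08 -0.02 -0.03]
shift [ 0.3139 -0.4266 -0.0982] turn [ 9.000e-04 -8.000e-04 -9.539e-01] q7 [-1.29  0.33 -0.06  1.46  0.02  1.35 -0.09]
t 0.1 pos [0.1845 0.5968 0.1982] w 0.0872 F [ 0.1  0.2 -0.1] M [-0.08 -0.02 -0.03]
shift [ 0.3139 -0.4266 -0.0982] turn [1.0000e-03 1.1000e-03 2.1877e+00] q7 [-1.29  0.33 -0.06  1.46  0.02  1.35 -0.09]
```

Emit:
{"api": "apply_moves", "payload": {"deltas": [{"translation":[0.028,-0.038,0],"turn":[0,0,-0.087],"hand":0.06},{"translation":[0.028,-0.038,0],"turn":[0,0,-0.087],"hand":0.06},{"translation":[0.028,-0.038,0],"turn":[0,0,-0.087],"hand":0.06},{"translation":[0.028,-0.038,0],"turn":[0,0,-0.087],"hand":0.06},{"translation":[0.028,-0.038,0],"turn":[0,0,-0.087],"hand":0.06}], "newtons": 40}}

```text
time: 0.6
ee_pos: [0.3207, 0.4036, 0.1945]
eef_rot: [0.36, 0.933, -0.002, -0.002]
ft_force: [0.1, 0.6, 0.3]
width: 0.0617
```

Emit:
{"api": "apply_moves", "payload": {"deltas": [{"translation":[0.028,-0.038,0],"turn":[0,0,-0.087],"hand":0.06},{"translation":[0.028,-0.038,0],"turn":[0,0,-0.087],"hand":0.06},{"translation":[0.028,-0.038,0],"turn":[0,0,-0.087],"hand":0.06},{"translation":[0.028,-0.038,0],"turn":[0,0,-0.087],"hand":0.06},{"translation":[0.028,-0.038,-0.01],"turn":[0,0,-0.087],"hand":0.06}]}}

```text
time: 1.1
ee_pos: [0.4646, 0.2045, 0.1848]
eef_rot: [0.561, 0.828, -0.001, -0.003]
ft_force: [1.2, 1.2, -0.2]
width: 0.0598
```

```bash
python3 -c "
from fit import *
go([.4985,.1702,.10],down(.316))"
```

```text
t 1.1 pos [0.4646 0.2045 0.1848] w 0.0598 F [ 1.2  1.2 -0.2] M [ 0.01 -0.08 -0.01]
shift [ 0.0339 -0.0343 -0.0848] turn [-0.0027 -0.0055 -0.0644] q7 [-0.82  0.08  0.34  1.8  -0.03  1.27 -0.09]
```

Emit:
{"api": "apply_moves", "payload": {"deltas": [{"translation":[0.033,-0.033,-0.015],"turn":[-0.003,-0.005,-0.06],"hand":0.06},{"translation":[0.003,-0.003,-0.035],"turn":[0,0,-0.006],"hand":0.06},{"translation":[0,0,-0.03],"turn":[0,0,0],"hand":0.06}]}}

```text
time: 1.4
ee_pos: [0.5067, 0.1598, 0.1057]
eef_rot: [0.595, 0.804, 0.002, 0.003]
ft_force: [-0.1, 0.2, -0.9]
width: 0.0599
```

```bash
python3 -c "
from fit import *
go([.4985,.1702,.032],down(.316))
b=np.vstack([cv2.resize(camera(n)[:,:,::-1][y:y+75,x:x+100],None,fx=4,fy=4,interpolation=2) for n,x,y in(('top',165,150),('side',190,130))])
cv2.imwrite('pics/g1.png',cv2.convertScaleAbs(b,alpha=1.6))"
```

```text
t 1.4 pos [0.5067 0.1598 0.1057] w 0.0599 F [-0.1  0.2 -0.9] M [-0.05  0.03  0.02]
shift [-0.0082  0.0104 -0.0737] turn [-0.0005  0.0068  0.0192] q7 [-0.74  0.2   0.39  1.85 -0.08  1.1  -0.03]
```

View pics/g1.png

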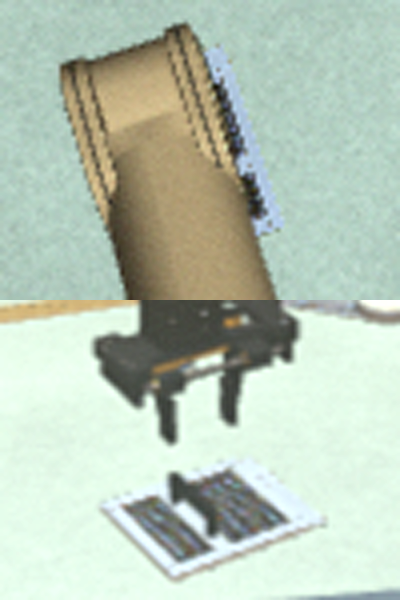

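The side view shows the fingers straddling the bar, with the filter at about (240,190) in the full frame. The last rows overshot by about 12 mm, so I'll correct that and descend gently.

Emit:
{"api": "apply_moves", "payload": {"deltas": [{"translation":[-0.008,0.01,-0.01],"turn":[0,0.006,0.019],"hand":0.06},{"translation":[0,0,-0.025],"turn":[0,0,0],"hand":0.06},{"translation":[0,0,-0.015],"turn":[0,0,0],"hand":0.06},{"translation":[0,0,0],"turn":[0,0,0],"hand":0.06}]}}

```text
time: 1.9
ee_pos: [0.4949, 0.1759, 0.0556]
eef_rot: [0.583, 0.813, -0.0, -0.002]
ft_force: [0.7, -0.3, 0.4]
width: 0.0601
```

```bash
python3 -c "
from fit import *
go([.4985,.1702,.032],down(.316))"
```

```text
t 1.9 pos [0.4949 0.1759 0.0556] w 0.0601 F [ 0.7 -0.3  0.4] M [-0.1   0.03 -0.01]
shift [ 0.0036 -0.0057 -0.0236] turn [-0.0012 -0.0031 -0.0106] q7 [-0.75  0.25  0.37  1.9  -0.11  1.01 -0.01]
```

Emit:
{"api": "apply_moves", "payload": {"deltas": [{"translation":[0.003,-0.004,-0.009],"turn":[0,-0.003,-0.01],"hand":0.06},{"translation":[0,0,-0.008],"turn":[0,0,0],"hand":0.06},{"translation":[0,0,-0.005],"turn":[0,0,0],"hand":0.06},{"translation":[0,0,0],"turn":[0,0,0],"hand":0.06}]}}

```text
time: 2.3
ee_pos: [0.4989, 0.1746, 0.0351]
eef_rot: [0.586, 0.811, 0.003, 0.0]
ft_force: [0.4, -0.7, -0.3]
width: 0.0598
```

```bash
python3 -c "
from fit import *
go([.4985,.1702,.032],down(.316))"
```

```text
t 2.3 pos [0.4989 0.1746 0.0351] w 0.0598 F [ 0.4 -0.7 -0.3] M [-0.11  0.04 -0.06]
shift [-0.0004 -0.0044 -0.0031] turn [-0.0041  0.0034 -0.0037] q7 [-0.74  0.28  0.37  1.92 -0.13  0.96  0.  ]
```

Emit:
{"api": "apply_moves", "payload": {"deltas": [{"translation":[0,-0.004,-0.003],"turn":[-0.004,0.003,-0.004],"hand":0.06},{"translation":[0,0,0],"turn":[0,0,0],"hand":0.02},{"translation":[0,0,0],"turn":[0,0,0],"hand":0.0},{"translation":[0,0,0],"turn":[0,0,0],"hand":0.0},{"translation":[0,0,0],"turn":[0,0,0],"hand":0.0}], "newtons": 50}}

```text
time: 2.8
ee_pos: [0.4996, 0.1702, 0.0328]
eef_rot: [0.588, 0.809, 0.001, 0.0]
ft_force: [0.1, 0.1, -0.5]
width: 0.0359
```

Emit:
{"api": "apply_moves", "payload": {"deltas": [{"translation":[0,0,0],"turn":[0,0,0],"hand":0.0},{"translation":[0,0,0],"turn":[0,0,0],"hand":0.0},{"translation":[0,0,0],"turn":[0,0,0],"hand":0.0}]}}

```text
time: 3.1
ee_pos: [0.4997, 0.1704, 0.033]
eef_rot: [0.588, 0.809, 0.001, 0.0]
ft_force: [0.4, -1.0, -1.1]
width: 0.0119
```

```bash
python3 -c "
from fit import *
go([.4985,.1702,.032],down(.316))"
```

```text
t 3.1 pos [0.4997 0.1704 0.033 ] w 0.0119 F [ 0.4 -1.  -1.1] M [-0.05  0.05  0.04]
shift [-0.0012 -0.0002 -0.001 ] turn [-0.0006  0.0015  0.0011] q7 [-0.74  0.29  0.37  1.92 -0.13  0.96  0.  ]
```

Emit:
{"api": "apply_moves", "payload": {"deltas": [{"translation":[0,0,0],"turn":[0,0,0],"hand":0.0},{"translation":[0,0,0],"turn":[0,0,0],"hand":0.0},{"translation":[0,0,0.01],"turn":[0,0,0],"hand":0.0},{"translation":[0,0,0.03],"turn":[0,0,0],"hand":0.0},{"translation":[0,0,0.035],"turn":[0,0,0],"hand":0.0}]}}

```text
time: 3.6
ee_pos: [0.4965, 0.1689, 0.107]
eef_rot: [0.587, 0.809, -0.003, -0.001]
ft_force: [-0.1, -0.4, 0.9]
width: 0.0005
```

Emit:
{"api": "apply_moves", "payload": {"deltas": [{"translation":[0,0,0.035],"turn":[0,0,0],"hand":0.0},{"translation":[0,0,0.035],"turn":[0,0,0],"hand":0.0},{"translation":[0,0,0.035],"turn":[0,0,0],"hand":0.0},{"translation":[0,0,0.02],"turn":[0,0,0],"hand":0.0},{"translation":[0,0,0],"turn":[0,0,0],"hand":0.0}]}}

```text
time: 4.1
ee_pos: [0.4977, 0.1683, 0.2459]
eef_rot: [0.588, 0.809, 0.001, 0.001]
ft_force: [0.7, 0.8, 0.2]
width: -0.0001
```

```bash
cat >> fit.py <<'E'
GRIP=np.array([-.025,0,.033]) # tcp in filter frame (origin: underside middle)
RFT=down(0.) # tool orientation in filter frame (tool y = filter x)
def unitR(): return Ro.from_euler("z",UNIT[2])
def target(tx,ty,tz,pitch,yaw=0):
    """tcp pose putting the tongue's far lower edge middle at unit (tx,ty,tz) m with given pitch"""
    Rf=unitR()*Ro.from_euler("zy",[yaw,pitch])
    tip=unitR().apply([tx,ty,tz])+[UNIT[0],UNIT[1],0]
    return tip+Rf.apply(GRIP-np.array([.095,0,0])),Rf*RFT
def now():
    s=readout.read_state();Rf=Ro.from_quat(s["eef_rot"])*RFT.inv()
    tip=s["ee_pos"]+Rf.apply(np.array([.095,0,0])-GRIP)
    q=unitR().inv().apply(tip-[UNIT[0],UNIT[1],0]);e=(unitR().inv()*Rf).as_euler("zyx")
    print("tip in unit",(q*1000).round(1),"yaw pitch roll",e.round(4))
E
python3 -c "
from fit import *
now();go(*target(.080,0,.16,.2))"
```

```text
tip in unit [ 10.5 449.7 213.2] yaw pitch roll [ 0.4117 -0.0026  0.0009]
t 4.1 pos [0.4977 0.1683 0.2459] w -0.0001 F [0.7 0.8 0.2] M [-0.08 -0.02 -0.05]
shift [ 0.0287 -0.4064 -0.0297] turn [-0.0217  0.203  -0.4103] q7 [-0.78  0.08  0.39  1.67 -0.03  1.39 -0.07]
```

The opening went to 0, so the grasp failed. I'll look.

```bash
python3 -c "
from fit import *
a=camera('top')[:,:,::-1];b=camera('side')[:,:,::-1]
cv2.imwrite('pics/t2.png',a);cv2.imwrite('pics/s2.png',b)
A=crop(a,170,150,80,75,5);B=crop(b,205,120,80,90,5)
h=450;A=cv2.copyMakeBorder(A,0,h-len(A),0,0,0);cv2.imwrite('pics/v2.png',np.hstack([A,B]))"
```

```text
(no output)
```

View pics/v2.png

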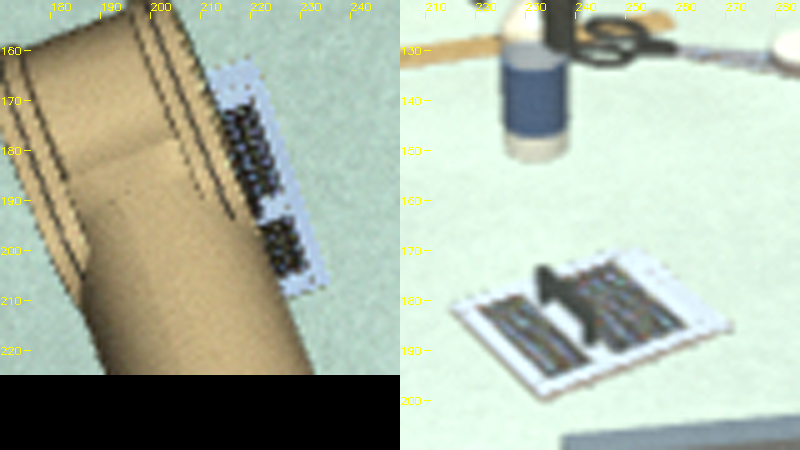

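```bash
python3 -c "
from fit import *
R=down(.297).as_matrix();p=np.array([.5067,.1598,.1057])
for sgn in(-1,1): print(proj('side',p+R@[0,sgn*.03,.014]), 'obs ~ (232,165),(247,160)')
print(proj('side',p+R@[0,.0,-.056]),proj('top',p))
# bar prediction in current view
c=np.array([.5221,.178,0]);Rf=Ro.from_euler('z',.317)
for b in((-.025,.042,.044),(-.025,-.042,.044),(-.095,.075,.01),(-.095,-.075,.01),(.095,-.073,.004),(.095,.073,.004)): print(b,proj('side',c+Rf.apply(b)).round(1),proj('top',c+Rf.apply(b)).round(1))
"
```

```text
[[233.41496368 171.01201949]] obs ~ (232,165),(247,160)
[[246.22775283 166.82786638]] obs ~ (232,165),(247,160)
[[239.66959791 153.97949818]] [[212.66801134 190.38449905]]
(-0.025, 0.042, 0.044) [[232.3 172.8]] [[200.8 197.8]]
(-0.025, -0.042, 0.044) [[242.8 182.5]] [[221.8 190.9]]
(-0.095, 0.075, 0.01) [[214.2 180.7]] [[199.1 218.4]]
(-0.095, -0.075, 0.01) [[232.3 198.9]] [[236.  206.2]]
(0.095, -0.073, 0.004) [[271.1 185.1]] [[220.6 160.8]]
(0.095, 0.073, 0.004) [[252.2 169.1]] [[185.1 172.3]]
```

```bash
python3 -c "
from fit import *
s=readout.read_state();print(s['time'],s['ee_pos'],s['joint_vel'].round(3))
b=camera('side')[:,:,::-1].copy()
s=readout.read_state();print(s['time'],s['ee_pos'],s['width'])
x0,y0=195,60;A=crop(b,x0,y0,85,90,6)
R=Ro.from_quat(s['eef_rot']).as_matrix()
for d,col in((.014,(0,0,255)),(0,(0,255,0)),(-.005,(255,0,0)),(-.056,(255,0,255))):
    q=proj('side',s['ee_pos']+R@[0,0,d])[0];print(d,q.round(1));cv2.drawMarker(A,(int((q[0]-x0)*6+3),int((q[1]-y0)*6+3)),col,0,12,1)
cv2.imwrite('pics/v3.png',A)"
```

```text
4.2 [0.49669139 0.16793707 0.24288331] [ 0.001  0.024 -0.002  0.037 -0.004 -0.011  0.001]
4.25 [0.49619034 0.16779512 0.24179764] 0.0007687819995264539
0.014 [236.3 138.5]
0 [236.3 135.3]
-0.005 [236.3 134.1]
-0.056 [236.  121.9]
```

View pics/v3.png

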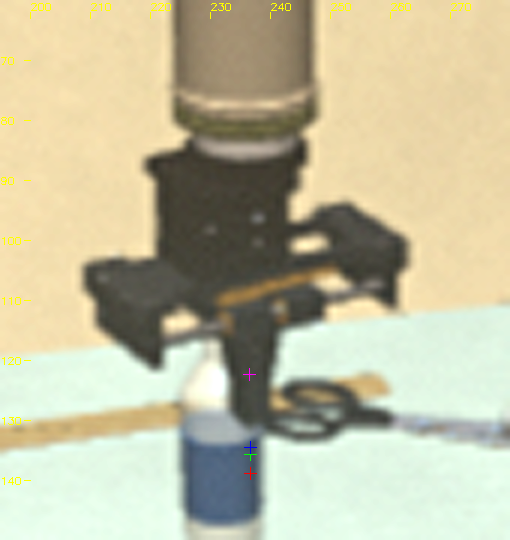

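The side camera shows the tool about 8 px (about 35 mm) higher than the reported TCP, which explains the empty grasp. I'll check the offset against the start pictures.

```bash
python3 -c "
from fit import *
p=np.array([.18446,.59673,.19807]);R=Ro.from_quat([.149337,.988786,-.00069,-.00008]).as_matrix()
out=[]
for n,x0,y0 in(('side',115,40),('top',25,255)):
    b=cv2.imread(f'pics/{n}0.png');A=crop(b,x0,y0,80,80,5)
    for v,col in(((0,0,.014),(0,0,255)),((0,.05,.014),(0,0,255)),((0,-.05,.014),(0,0,255)),((0,0,0),(0,255,0)),((0,0,-.056),(255,0,255)),((0,.095,-.056),(255,0,255)),((0,-.095,-.056),(255,0,255))):
        q=proj(n,p+R@v)[0];print(n,v,q.round(1));cv2.drawMarker(A,(int((q[0]-x0)*5+2),int((q[1]-y0)*5+2)),col,0,12,1)
    out.append(A)
cv2.imwrite('pics/v4.png',np.hstack(out))"
```

```text
side (0, 0, 0.014) [149.4 111.1]
side (0, 0.05, 0.014) [152.1 106.6]
side (0, -0.05, 0.014) [146.6 115.8]
side (0, 0, 0) [149.  108.3]
side (0, 0, -0.056) [147.2  96.7]
side (0, 0.095, -0.056) [152.4  88.7]
side (0, -0.095, -0.056) [141.5 105.4]
top (0, 0, 0.014) [ 81.  282.8]
top (0, 0.05, 0.014) [ 67.  278.5]
top (0, -0.05, 0.014) [ 95.  287.2]
top (0, 0, 0) [ 79.4 283.3]
top (0, 0, -0.056) [ 72.6 285. ]
top (0, 0.095, -0.056) [ 44.8 276.4]
top (0, -0.095, -0.056) [100.5 293.7]
```

View pics/v4.png

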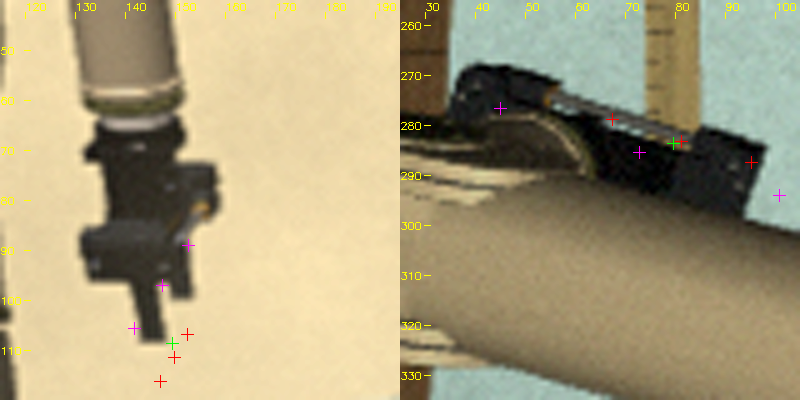

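The pictures are consistent: side u matches, but v sits about 7.5 px high at both poses. The true tool is therefore about 34 mm higher than reported. I'll open, go back, and confirm the height by touching the frame top with the fingertips.

Emit:
{"api": "apply_moves", "payload": {"deltas": [{"translation":[0,0.001,-0.02],"turn":[0,0,0],"hand":0.06},{"translation":[0,0,-0.04],"turn":[0,0,0],"hand":0.06},{"translation":[0,0,-0.04],"turn":[0,0,0],"hand":0.06},{"translation":[0,0,-0.025],"turn":[0,0,0],"hand":0.06},{"translation":[0,0,0],"turn":[0,0,0],"hand":0.06}]}}

```text
time: 4.75
ee_pos: [0.4921, 0.1669, 0.1076]
eef_rot: [0.588, 0.809, -0.005, -0.002]
ft_force: [-1.0, -0.2, 0.3]
width: 0.0328
```

```bash
python3 -c "
from fit import *
go([.4985,.1702,.032],down(.316))"
```

```text
t 4.75 pos [0.4921 0.1669 0.1076] w 0.0328 F [-1.  -0.2  0.3] M [-0.07  0.09  0.01]
shift [ 0.0064  0.0033 -0.0756] turn [ 0.0061 -0.009   0.0028] q7 [-0.76  0.18  0.39  1.86 -0.07  1.12 -0.04]
```

Emit:
{"api": "apply_moves", "payload": {"deltas": [{"translation":[0.006,0.003,-0.02],"turn":[0.006,-0.008,0.003],"hand":0.06},{"translation":[0,0,-0.025],"turn":[0,0,0],"hand":0.06},{"translation":[0,0,-0.015],"turn":[0,0,0],"hand":0.06},{"translation":[0,0,0],"turn":[0,0,0],"hand":0.06}]}}

```text
time: 5.15
ee_pos: [0.498, 0.1697, 0.0472]
eef_rot: [0.587, 0.81, -0.001, -0.001]
ft_force: [-0.6, -0.1, -0.3]
width: 0.0584
```

```bash
python3 -c "
from fit import *
go([.4985,.1702,.010],down(.316))"
```

```text
t 5.15 pos [0.498  0.1697 0.0472] w 0.0584 F [-0.6 -0.1 -0.3] M [-0.09  0.08 -0.02]
shift [ 0.0005  0.0005 -0.0372] turn [ 0.0011 -0.0023 -0.0002] q7 [-0.75  0.27  0.38  1.91 -0.12  0.99 -0.  ]
```

Emit:
{"api": "apply_moves", "payload": {"deltas": [{"translation":[0,0,-0.01],"turn":[0,0,0],"hand":0.06},{"translation":[0,0,-0.008],"turn":[0,0,0],"hand":0.06},{"translation":[0,0,-0.006],"turn":[0,0,0],"hand":0.06},{"translation":[0,0,-0.004],"turn":[0,0,0],"hand":0.06},{"translation":[0,0,0],"turn":[0,0,0],"hand":0.06}]}}

```text
time: 5.65
ee_pos: [0.4995, 0.1706, 0.0202]
eef_rot: [0.587, 0.81, 0.0, 0.0]
ft_force: [-0.3, 0.7, 0.2]
width: 0.06
```

```bash
python3 -c "
from fit import *
go([.4985,.1702,.010],down(.316))
b=camera('side')[:,:,::-1].copy();s=readout.read_state()
x0,y0=205,140;A=crop(b,x0,y0,75,65,8);A=cv2.convertScaleAbs(A,alpha=1.3)
R=Ro.from_quat(s['eef_rot']).as_matrix()
for k in(-1,1):
    q=proj('side',s['ee_pos']+R@[0,k*.04,.014])[0];print(q.round(1));cv2.drawMarker(A,(int((q[0]-x0)*8+4),int((q[1]-y0)*8+4)),(0,0,255),0,12,1)
cv2.imwrite('pics/v5.png',A)"
```

```text
t 5.65 pos [0.4995 0.1706 0.0202] w 0.06 F [-0.3  0.7  0.2] M [-0.08  0.03 -0.02]
shift [-0.001  -0.0004 -0.0102] turn [-0.0006  0.0005 -0.0003] q7 [-0.74  0.31  0.37  1.93 -0.14  0.93  0.01]
[229.6 187.8]
[246.  181.9]
```

View pics/v5.png

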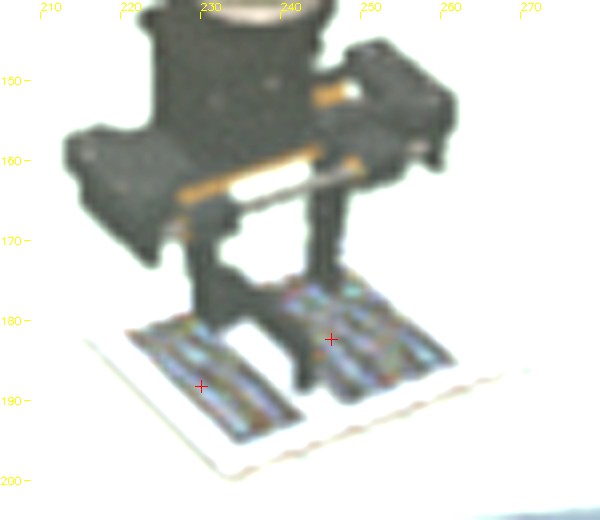

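Emit:
{"api": "apply_moves", "payload": {"deltas": [{"translation":[0,0,-0.005],"turn":[0,0,0],"hand":0.06},{"translation":[0,0,-0.004],"turn":[0,0,0],"hand":0.06},{"translation":[0,0,-0.004],"turn":[0,0,0],"hand":0.06},{"translation":[0,0,-0.003],"turn":[0,0,0],"hand":0.06},{"translation":[0,0,0],"turn":[0,0,0],"hand":0.06}]}}

```text
time: 6.2
ee_pos: [0.5001, 0.1708, 0.0037]
eef_rot: [0.587, 0.81, 0.001, 0.0]
ft_force: [-0.5, 0.3, -0.2]
width: 0.06
```

```bash
python3 -c "
from fit import *
go([.4985,.1702,.010],down(.316))"
```

```text
t 6.2 pos [0.5001 0.1708 0.0037] w 0.06 F [-0.5  0.3 -0.2] M [-0.13  0.06 -0.02]
shift [-0.0016 -0.0006  0.0063] turn [-0.0013  0.0017 -0.0003] q7 [-0.73  0.33  0.36  1.94 -0.15  0.9   0.02]
```

Emit:
{"api": "apply_moves", "payload": {"deltas": [{"translation":[0,0,-0.006],"turn":[0,0,0],"hand":0.06},{"translation":[0,0,-0.006],"turn":[0,0,0],"hand":0.06},{"translation":[0,0,-0.005],"turn":[0,0,0],"hand":0.06},{"translation":[0,0,-0.003],"turn":[0,0,0],"hand":0.06},{"translation":[0,0,0],"turn":[0,0,0],"hand":0.06}]}}

```text
time: 6.7
ee_pos: [0.5003, 0.1709, -0.0173]
eef_rot: [0.587, 0.81, 0.001, 0.0]
ft_force: [-3.0, -1.3, 10.9]
width: 0.06
```

Emit:
{"api": "apply_moves", "payload": {"deltas": [{"translation":[0,0,-0.003],"turn":[0,0,0],"hand":0.06},{"translation":[0,0,-0.003],"turn":[0,0,0],"hand":0.06},{"translation":[0,0,-0.003],"turn":[0,0,0],"hand":0.06},{"translation":[0,0,0],"turn":[0,0,0],"hand":0.06}]}}

```text
time: 7.1
ee_pos: [0.5006, 0.1712, -0.0163]
eef_rot: [0.588, 0.809, 0.002, -0.003]
ft_force: [0.9, 0.4, -0.8]
width: 0.0599
```

Emit:
{"api": "apply_moves", "payload": {"deltas": [{"translation":[-0.001,-0.001,0.007],"turn":[0,0,0],"hand":0.06},{"translation":[0,0,0],"turn":[0,0,0],"hand":0.03},{"translation":[0,0,0],"turn":[0,0,0],"hand":0.0},{"translation":[0,0,0],"turn":[0,0,0],"hand":0.0},{"translation":[0,0,0],"turn":[0,0,0],"hand":0.0}], "newtons": 50}}

```text
time: 7.6
ee_pos: [0.4995, 0.1701, -0.0093]
eef_rot: [0.588, 0.809, 0.002, -0.003]
ft_force: [-0.6, 0.1, 0.8]
width: 0.0358
```

Emit:
{"api": "apply_moves", "payload": {"deltas": [{"translation":[0,0,0],"turn":[0,0,0],"hand":0.0},{"translation":[0,0,0],"turn":[0,0,0],"hand":0.0},{"translation":[0,0,0],"turn":[0,0,0],"hand":0.0},{"translation":[0,0,0],"turn":[0,0,0],"hand":0.0},{"translation":[0,0,0],"turn":[0,0,0],"hand":0.0}]}}

```text
time: 8.1
ee_pos: [0.4994, 0.17, -0.0099]
eef_rot: [0.587, 0.809, 0.001, -0.003]
ft_force: [0.3, 0.9, 0.8]
width: 0.0095
```

```bash
python3 -c "
from fit import *
go([.4985,.1702,-.009],down(.316))"
```

```text
t 8.1 pos [ 0.4994  0.17   -0.0099] w 0.0095 F [0.3 0.9 0.8] M [-0.06  0.06 -0.02]
shift [-0.0009  0.0002  0.0009] turn [-0.0055 -0.0027  0.0009] q7 [-0.72  0.36  0.36  1.94 -0.17  0.87  0.04]
```

Gripped: opening is 9.5 mm on the 10 mm bar. Lifting.

Emit:
{"api": "apply_moves", "payload": {"deltas": [{"translation":[0,0,0.02],"turn":[0,0,0],"hand":0.0},{"translation":[0,0,0.035],"turn":[0,0,0],"hand":0.0},{"translation":[0,0,0.035],"turn":[0,0,0],"hand":0.0},{"translation":[0,0,0.035],"turn":[0,0,0],"hand":0.0},{"translation":[0,0,0.035],"turn":[0,0,0],"hand":0.0}]}}

```text
time: 8.6
ee_pos: [0.4923, 0.1667, 0.1481]
eef_rot: [0.588, 0.809, -0.006, -0.006]
ft_force: [1.4, 0.7, -2.7]
width: 0.0092
```

Emit:
{"api": "apply_moves", "payload": {"deltas": [{"translation":[0,0,0.03],"turn":[0,0,0],"hand":0.0},{"translation":[0,0,0.015],"turn":[0,0,0],"hand":0.0},{"translation":[0,0,0.005],"turn":[0,0,0],"hand":0.0},{"translation":[0,0,0],"turn":[0,0,0],"hand":0.0}]}}

```text
time: 9.0
ee_pos: [0.4927, 0.1667, 0.2032]
eef_rot: [0.588, 0.809, -0.004, -0.006]
ft_force: [0.5, -0.1, -3.1]
width: 0.0091
```

```bash
sed -i 's/^GRIP=.*/GRIP=np.array([-.025,0,-.0099])/' fit.py; python3 -c "
from fit import *
now();go(*target(.078,0,.20,.2))"
```

```text
tip in unit [  5.6 447.7 211.5] yaw pitch roll [ 0.4128  0.0139 -0.0018]
t 9.0 pos [0.4927 0.1667 0.2032] w 0.0091 F [ 0.5 -0.1 -3.1] M [-0.09  0.07  0.05]
shift [ 0.0232 -0.4038  0.0109] turn [-0.0241  0.1864 -0.4112] q7 [-0.78  0.1   0.39  1.74 -0.05  1.32 -0.06]
```

Emit:
{"api": "apply_moves", "payload": {"deltas": [{"translation":[0.002,-0.02,0.002],"turn":[0,0,-0.04],"hand":0.0},{"translation":[0.002,-0.04,0.002],"turn":[0,0,-0.05],"hand":0.0},{"translation":[0.002,-0.04,0.002],"turn":[0,0,-0.05],"hand":0.0},{"translation":[0.002,-0.04,0.002],"turn":[0,0,-0.05],"hand":0.0},{"translation":[0.002,-0.04,0.002],"turn":[0,0,-0.05],"hand":0.0}]}}

```text
time: 9.5
ee_pos: [0.4978, -0.0158, 0.2061]
eef_rot: [0.681, 0.732, -0.008, -0.009]
ft_force: [0.8, 0.2, -2.6]
width: 0.0086
```

Emit:
{"api": "apply_moves", "payload": {"deltas": [{"translation":[0.002,-0.04,0],"turn":[0,0.02,-0.05],"hand":0.0},{"translation":[0.002,-0.04,0],"turn":[0,0.04,-0.05],"hand":0.0},{"translation":[0.002,-0.04,0],"turn":[0,0.05,-0.04],"hand":0.0},{"translation":[0.002,-0.03,0],"turn":[0,0.05,-0.03],"hand":0.0},{"translation":[0,-0.01,0],"turn":[0,0.02,0],"hand":0.0}]}}

```text
time: 10.0
ee_pos: [0.4993, -0.1898, 0.2013]
eef_rot: [0.743, 0.66, -0.075, -0.078]
ft_force: [-0.1, 0.3, -3.2]
width: 0.0091
```

```bash
python3 -c "
from fit import *
now();go(*target(.078,0,.18,.2))"
```

```text
tip in unit [ 56.5  43.  185.1] yaw pitch roll [-0.02    0.2167 -0.0038]
t 10.0 pos [ 0.4993 -0.1898  0.2013] w 0.0091 F [-0.1  0.3 -3.2] M [-0.17 -0.34 -0.01]
shift [ 0.0166 -0.0473 -0.0071] turn [ 0.0062 -0.0173  0.0196] q7 [-0.31  0.36  0.72  1.54 -0.17  1.54  0.31]
```

Emit:
{"api": "apply_moves", "payload": {"deltas": [{"translation":[0.01,-0.025,0],"turn":[0.003,-0.01,0.01],"hand":0.0},{"translation":[0.005,-0.015,0],"turn":[0.003,-0.007,0.009],"hand":0.0},{"translation":[0.001,-0.004,0],"turn":[0,0,0],"hand":0.0},{"translation":[0,0,0],"turn":[0,0,0],"hand":0.0}]}}

```text
time: 10.4
ee_pos: [0.5116, -0.2397, 0.1951]
eef_rot: [0.74, 0.664, -0.071, -0.077]
ft_force: [-0.7, 0.9, -3.0]
width: 0.009
```

```bash
python3 -c "
from fit import *
now();go(*target(.078,0,.18,.2))
s=readout.read_state();out=[]
Rf=Ro.from_quat(s['eef_rot'])*RFT.inv()
for n,x0,y0 in(('side',215,165),('top',275,120)):
    b=camera(n)[:,:,::-1].copy();cv2.imwrite(f'pics/{n}5.png',b)
    A=crop(b,x0,y0,100,105,4) if n=='top' else crop(b,x0,y0,100,105,4)
    for o,col in((0,(0,0,255)),(.0405,(0,255,0))):
      # red: tool-frame offset; green: world-z offset
      g=GRIP+[0,0,o];w=s['ee_pos']+[0,0,o]
      for P in((.095,.073,0.002),(.095,-.073,0.002),(-.095,-.075,0.010),(-.095,.075,.01)):
        q=proj(n,w+Rf.apply(np.array(P)-g))[0];print(n,o,P,q.round(1));cv2.drawMarker(A,(int((q[0]-x0)*4+2),int((q[1]-y0)*4+2)),col,0,10,1)
    out.append(A)
cv2.imwrite('pics/v6.png',np.hstack(out))"
```

```text
tip in unit [ 73.8  -4.2 179.7] yaw pitch roll [-0.0095  0.211  -0.0011]
t 10.4 pos [ 0.5116 -0.2397  0.1951] w 0.009 F [-0.7  0.9 -3. ] M [-0.1  -0.28 -0.04]
shift [ 0.0043  0.0026 -0.001 ] turn [ 0.0019 -0.0113  0.0093] q7 [-0.21  0.44  0.73  1.47 -0.2   1.54  0.42]
side 0 (0.095, 0.073, 0.002) [302.  195.1]
side 0 (0.095, -0.073, 0.002) [314.1 223.7]
side 0 (-0.095, -0.075, 0.01) [254.  217.5]
side 0 (-0.095, 0.075, 0.01) [246.8 187.6]
side 0.0405 (0.095, 0.073, 0.002) [299.5 195.1]
side 0.0405 (0.095, -0.073, 0.002) [311.5 223.8]
side 0.0405 (-0.095, -0.075, 0.01) [251.1 217.6]
side 0.0405 (-0.095, 0.075, 0.01) [244.2 187.6]
top 0 (0.095, 0.073, 0.002) [306.9 150.8]
top 0 (0.095, -0.073, 0.002) [347.8 155. ]
top 0 (-0.095, -0.075, 0.01) [347.3 205.6]
top 0 (-0.095, 0.075, 0.01) [303.3 201. ]
top 0.0405 (0.095, 0.073, 0.002) [306.8 153.1]
top 0.0405 (0.095, -0.073, 0.002) [347.7 157.3]
top 0.0405 (-0.095, -0.075, 0.01) [347.2 208. ]
top 0.0405 (-0.095, 0.075, 0.01) [303.2 203.5]
```

View pics/v6.png

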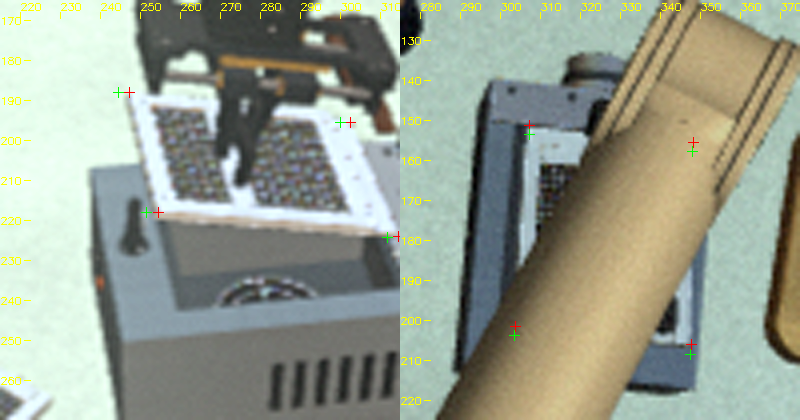

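Markers for a tool-frame offset (red) fall on the filter corners in both views: front-right at side (253,219) and top (347,206). The reported pose is usable with that grip transform. The tongue is over the opening, just in front of the lip. Descending.

Emit:
{"api": "apply_moves", "payload": {"deltas": [{"translation":[0.004,0.002,-0.015],"turn":[0.002,0,0.009],"hand":0.0},{"translation":[0.001,0.0,-0.014],"turn":[0,0,0],"hand":0.0},{"translation":[0.001,0,-0.006],"turn":[0,0,0],"hand":0.0},{"translation":[0,0,0],"turn":[0,0,0],"hand":0.0}]}}

```text
time: 10.9
ee_pos: [0.5186, -0.2325, 0.1566]
eef_rot: [0.735, 0.67, -0.07, -0.079]
ft_force: [-0.1, 0.6, -1.8]
width: 0.0091
```

```bash
python3 -c "
from fit import *
now();go(*target(.082,0,.1225,.21))"
```

```text
tip in unit [ 80.    5.7 141.1] yaw pitch roll [0.0065 0.2113 0.0009]
t 10.9 pos [ 0.5186 -0.2325  0.1566] w 0.0091 F [-0.1  0.6 -1.8] M [-0.12 -0.26  0.01]
shift [ 0.0015 -0.005  -0.0187] turn [-0.0024 -0.001  -0.0064] q7 [-0.21  0.47  0.71  1.51 -0.23  1.47  0.43]
```

Emit:
{"api": "apply_moves", "payload": {"deltas": [{"translation":[0.001,-0.005,-0.004],"turn":[-0.002,0,-0.006],"hand":0.0},{"translation":[0,0,-0.005],"turn":[0,0,0],"hand":0.0},{"translation":[0,0,-0.003],"turn":[0,0,0],"hand":0.0},{"translation":[0,0,0],"turn":[0,0,0],"hand":0.0}]}}

```text
time: 11.3
ee_pos: [0.5198, -0.238, 0.1438]
eef_rot: [0.737, 0.668, -0.071, -0.078]
ft_force: [-0.5, 0.7, -2.9]
width: 0.0091
```

```bash
python3 -c "
from fit import *
now();go(*target(.083,0,.1225,.21))"
```

```text
tip in unit [ 81.8  -0.5 128.3] yaw pitch roll [-0.000e+00  2.108e-01 -2.000e-04]
t 11.3 pos [ 0.5198 -0.238   0.1438] w 0.0091 F [-0.5  0.7 -2.9] M [-0.15 -0.33  0.  ]
shift [ 0.0013  0.0004 -0.0059] turn [ 0.0001 -0.0009  0.    ] q7 [-0.2   0.49  0.71  1.51 -0.23  1.45  0.43]
```

Emit:
{"api": "apply_moves", "payload": {"deltas": [{"translation":[0.001,0,-0.003],"turn":[0,0,0],"hand":0.0},{"translation":[0,0,-0.003],"turn":[0,0,0],"hand":0.0},{"translation":[0,0,0],"turn":[0,0,0],"hand":0.0}]}}

```text
time: 11.6
ee_pos: [0.5211, -0.2381, 0.1377]
eef_rot: [0.737, 0.668, -0.07, -0.078]
ft_force: [0.2, 0.1, -3.2]
width: 0.0092
```

```bash
python3 -c "
from fit import *
now();go(*target(.097,0,.1225,.21))"
```

```text
tip in unit [ 83.1  -0.5 122.3] yaw pitch roll [-2.0e-04  2.1e-01 -2.0e-04]
t 11.6 pos [ 0.5211 -0.2381  0.1377] w 0.0092 F [ 0.2  0.1 -3.2] M [-0.1  -0.29  0.01]
shift [ 0.0139 -0.0009  0.0002] turn [ 0.0003 -0.0001  0.0002] q7 [-0.19  0.5   0.7   1.52 -0.24  1.44  0.44]
```

Emit:
{"api": "apply_moves", "payload": {"deltas": [{"translation":[0,0,-0.002],"turn":[0,0,0],"hand":0.0},{"translation":[0,0,0],"turn":[0,0,0],"hand":0.0}]}}

```text
time: 11.8
ee_pos: [0.5212, -0.2382, 0.1357]
eef_rot: [0.737, 0.668, -0.07, -0.077]
ft_force: [-0.0, -0.0, -3.3]
width: 0.0091
```

Emit:
{"api": "apply_moves", "payload": {"deltas": [{"translation":[0,0,-0.001],"turn":[0,0,0],"hand":0.0},{"translation":[0,0,0],"turn":[0,0,0],"hand":0.0}]}}

```text
time: 12.0
ee_pos: [0.5212, -0.2383, 0.1348]
eef_rot: [0.737, 0.668, -0.07, -0.077]
ft_force: [-0.7, 1.0, -1.5]
width: 0.0094
```

```bash
python3 -c "
from fit import *
now();go(*target(.097,0,.1225,.21))"
```

```text
tip in unit [ 83.2  -0.7 119.5] yaw pitch roll [-2.000e-04  2.096e-01 -3.000e-04]
t 12.0 pos [ 0.5212 -0.2383  0.1348] w 0.0094 F [-0.7  1.  -1.5] M [-0.12 -0.3   0.02]
shift [ 0.0138 -0.0007  0.003 ] turn [0.0004 0.0004 0.0002] q7 [-0.19  0.5   0.7   1.52 -0.24  1.43  0.44]
```

Light ledge contact comes at a computed tip height of 119.5 mm against the nominal 120, so the height model is good. I'll lift 2 mm and slide under the lip.

Emit:
{"api": "apply_moves", "payload": {"deltas": [{"translation":[0,0,0.002],"turn":[0,0,0],"hand":0.0},{"translation":[0.003,0,0],"turn":[0,0,0],"hand":0.0},{"translation":[0.003,0,0],"turn":[0,0,0],"hand":0.0},{"translation":[0.002,0,0],"turn":[0,0,0],"hand":0.0},{"translation":[0,0,0],"turn":[0,0,0],"hand":0.0}]}}

```text
time: 12.5
ee_pos: [0.5303, -0.2381, 0.1371]
eef_rot: [0.737, 0.668, -0.07, -0.077]
ft_force: [0.1, 0.0, -2.9]
width: 0.0092
```

```bash
python3 -c "
from fit import *
now();go(*target(.097,0,.1215,.21))"
```

```text
tip in unit [ 92.3   0.4 121.9] yaw pitch roll [ 1.00e-04  2.09e-01 -3.00e-04]
t 12.5 pos [ 0.5303 -0.2381  0.1371] w 0.0092 F [ 0.1  0.  -2.9] M [-0.18 -0.29  0.02]
shift [ 0.0047 -0.0009 -0.0003] turn [ 0.0004  0.001  -0.0001] q7 [-0.19  0.52  0.7   1.49 -0.25  1.45  0.44]
```

Emit:
{"api": "apply_moves", "payload": {"deltas": [{"translation":[0.003,-0.001,0],"turn":[0,0,0],"hand":0.0},{"translation":[0.002,0,0],"turn":[0,0,0],"hand":0.0},{"translation":[0,0,0],"turn":[0,0,0],"hand":0.0}]}}

```text
time: 12.8
ee_pos: [0.5357, -0.2391, 0.1369]
eef_rot: [0.737, 0.668, -0.07, -0.077]
ft_force: [-0.1, -0.6, -2.6]
width: 0.0092
```

Emit:
{"api": "apply_moves", "payload": {"deltas": [{"translation":[0.002,0,0],"turn":[0,0,0],"hand":0.0},{"translation":[0,0,0],"turn":[0,0,0],"hand":0.0}]}}

```text
time: 13.0
ee_pos: [0.5375, -0.239, 0.1369]
eef_rot: [0.737, 0.668, -0.07, -0.078]
ft_force: [-1.0, 0.5, -2.3]
width: 0.0091
```

```bash
python3 -c "
from fit import *
now();go(*target(.097,0,.1215,.21))"
```

```text
tip in unit [ 99.5   0.2 121.5] yaw pitch roll [-0.      0.2103  0.    ]
t 13.0 pos [ 0.5375 -0.239   0.1369] w 0.0091 F [-1.   0.5 -2.3] M [-0.   -0.04 -0.04]
shift [-0.0025  0.     -0.    ] turn [-0.0001 -0.0003  0.    ] q7 [-0.18  0.53  0.7   1.47 -0.26  1.45  0.44]
```

Rear wall felt at tip x ≈ 99.5 (nominal 100). I'll back off 2 mm and compute the lowering.

```bash
python3 -c "
from fit import *
for p in (.21,.17,.13,.09,.05,.02,0):
  P,_=target(.0975,0,.1212-.0007*(1-p/.21),p);print(p,P.round(4))
print(unitR().apply([0,1,0]).round(3))"
```

```text
0.21 [ 0.5355 -0.239   0.1365]
0.17 [ 0.535  -0.239   0.1316]
0.13 [ 0.5346 -0.239   0.1267]
0.09 [ 0.5345 -0.2389  0.1217]
0.05 [ 0.5346 -0.239   0.1168]
0.02 [ 0.5347 -0.239   0.1131]
0 [ 0.5349 -0.239   0.1106]
[0.098 0.995 0.   ]
```

Emit:
{"api": "apply_moves", "payload": {"deltas": [{"translation":[-0.002,0,0],"turn":[0,0,0],"hand":0.0},{"translation":[-0.0005,0,-0.005],"turn":[-0.004,-0.04,0],"hand":0.0},{"translation":[0,0,-0.005],"turn":[-0.004,-0.04,0],"hand":0.0},{"translation":[0,0,0],"turn":[0,0,0],"hand":0.0}]}}

```text
time: 13.4
ee_pos: [0.5348, -0.2396, 0.1264]
eef_rot: [0.74, 0.67, -0.043, -0.047]
ft_force: [-0.2, 0.0, -2.3]
width: 0.0092
```

```bash
python3 -c "
from fit import *
now();go(*target(.0975,0,.121,.06))"
```

```text
tip in unit [ 97.8  -0.6 121.1] yaw pitch roll [-0.0002  0.127  -0.001 ]
t 13.4 pos [ 0.5348 -0.2396  0.1264] w 0.0092 F [-0.2  0.  -2.3] M [-0.12 -0.12 -0.  ]
shift [-0.0003  0.0006 -0.0081] turn [-0.0055 -0.0667  0.0002] q7 [-0.2   0.46  0.7   1.57 -0.25  1.34  0.44]
```

Emit:
{"api": "apply_moves", "payload": {"deltas": [{"translation":[0,0.001,-0.004],"turn":[-0.003,-0.033,0],"hand":0.0},{"translation":[0,0,-0.004],"turn":[-0.003,-0.033,0],"hand":0.0},{"translation":[0,0,-0.003],"turn":[-0.002,-0.025,0],"hand":0.0},{"translation":[0,0,0],"turn":[0,0,0],"hand":0.0}]}}

```text
time: 13.8
ee_pos: [0.535, -0.2385, 0.1162]
eef_rot: [0.741, 0.671, -0.012, -0.013]
ft_force: [-0.7, 0.3, -3.6]
width: 0.0095
```

```bash
python3 -c "
from fit import *
now();go(*target(.0975,0,.1203,.0))"
```

```text
tip in unit [ 97.8   0.5 121.9] yaw pitch roll [ 0.0003  0.0352 -0.0002]
t 13.8 pos [ 0.535  -0.2385  0.1162] w 0.0095 F [-0.7  0.3 -3.6] M [-0.06  0.09  0.03]
shift [-0.0001 -0.0005 -0.0058] turn [-0.0033 -0.0351 -0.0003] q7 [-0.23  0.39  0.71  1.67 -0.26  1.21  0.44]
```

Emit:
{"api": "apply_moves", "payload": {"deltas": [{"translation":[0,0,-0.003],"turn":[-0.002,-0.02,0],"hand":0.0},{"translation":[0,0,-0.002],"turn":[-0.001,-0.015,0],"hand":0.0},{"translation":[0,0,-0.001],"turn":[0,0,0],"hand":0.0},{"translation":[0,0,0],"turn":[0,0,0],"hand":0.0}]}}

```text
time: 14.2
ee_pos: [0.5355, -0.2386, 0.1104]
eef_rot: [0.741, 0.672, 0.0, 0.0]
ft_force: [-0.2, 0.4, -2.1]
width: 0.0092
```

```bash
python3 -c "
from fit import *
now();go(*target(.0975,0,.1195,.0))"
```

```text
tip in unit [ 98.1   0.6 120.4] yaw pitch roll [ 0.0009 -0.0008 -0.0002]
t 14.2 pos [ 0.5355 -0.2386  0.1104] w 0.0092 F [-0.2  0.4 -2.1] M [-0.07  0.06 -0.02]
shift [-0.0006 -0.0004 -0.0008] turn [ 0.0003  0.0007 -0.0009] q7 [-0.23  0.37  0.71  1.71 -0.26  1.16  0.45]
```

Emit:
{"api": "apply_moves", "payload": {"deltas": [{"translation":[0,0,-0.001],"turn":[0,0,0],"hand":0.0},{"translation":[0,0,-0.001],"turn":[0,0,0],"hand":0.0},{"translation":[0,0,-0.001],"turn":[0,0,0],"hand":0.0},{"translation":[0,0,0],"turn":[0,0,0],"hand":0.0}]}}

```text
time: 14.6
ee_pos: [0.5357, -0.2387, 0.1104]
eef_rot: [0.741, 0.672, 0.001, -0.0]
ft_force: [-0.2, 0.3, -2.4]
width: 0.0089
```

```bash
python3 -c "
from fit import *
now();go(*target(.0975,0,.1195,.0))"
```

```text
tip in unit [ 98.3   0.4 120.4] yaw pitch roll [ 0.0008 -0.0003  0.0014]
t 14.6 pos [ 0.5357 -0.2387  0.1104] w 0.0089 F [-0.2  0.3 -2.4] M [-0.09  0.13  0.02]
shift [-0.0008 -0.0003 -0.0008] turn [-0.0013  0.0004 -0.0008] q7 [-0.23  0.37  0.71  1.71 -0.26  1.16  0.45]
```

Emit:
{"api": "apply_moves", "payload": {"deltas": [{"translation":[0,0,-0.004],"turn":[0,0,0],"hand":0.0},{"translation":[0,0,-0.004],"turn":[0,0,0],"hand":0.0}]}}

```text
time: 14.8
ee_pos: [0.5361, -0.2387, 0.1099]
eef_rot: [0.741, 0.672, 0.003, -0.001]
ft_force: [-24.8, 13.6, 50.5]
width: 0.0092
```

```bash
python3 -c "
from fit import *
now();go(*target(.0975,0,.1195,.0))"
```

```text
tip in unit [ 98.7   0.4 120. ] yaw pitch roll [ 0.0006 -0.0017  0.0056]
t 14.8 pos [ 0.5361 -0.2387  0.1099] w 0.0092 F [-24.8  13.6  50.5] M [2.64 5.4  0.05]
shift [-0.0012 -0.0003 -0.0003] turn [-0.0054  0.0022 -0.0006] q7 [-0.23  0.37  0.71  1.71 -0.27  1.16  0.46]
```

Firm contact with the underside at z = 120.0 and level, so the filter is seated. I'll relax and release.

Emit:
{"api": "apply_moves", "payload": {"deltas": [{"translation":[0,0,0],"turn":[0,0,0],"hand":0.0},{"translation":[0,0,0],"turn":[0,0,0],"hand":0.02},{"translation":[0,0,0],"turn":[0,0,0],"hand":0.04},{"translation":[0,0,0],"turn":[0,0,0],"hand":0.04},{"translation":[0,0,0],"turn":[0,0,0],"hand":0.04}]}}

```text
time: 15.3
ee_pos: [0.5377, -0.239, 0.1112]
eef_rot: [0.741, 0.672, 0.004, -0.0]
ft_force: [-0.6, 0.0, -0.3]
width: 0.0333
```

Emit:
{"api": "apply_moves", "payload": {"deltas": [{"translation":[0,0,0],"turn":[0,0,0],"hand":0.04},{"translation":[0,0,0.015],"turn":[0,0,0],"hand":0.04},{"translation":[0,0,0.03],"turn":[0,0,0],"hand":0.04},{"translation":[0,0,0.03],"turn":[0,0,0],"hand":0.04},{"translation":[0,0,0.01],"turn":[0,0,0],"hand":0.04}]}}

```text
time: 15.8
ee_pos: [0.5361, -0.2388, 0.1996]
eef_rot: [0.741, 0.672, 0.002, -0.001]
ft_force: [-0.4, -0.1, -0.6]
width: 0.0403
```

Emit:
{"api": "apply_moves", "payload": {"deltas": [{"translation":[-0.03,0.003,0],"turn":[0,0,-0.05],"hand":0.04},{"translation":[-0.035,0.003,0],"turn":[0,0,-0.06],"hand":0.04},{"translation":[-0.025,0.003,0],"turn":[0,0,-0.06],"hand":0.04},{"translation":[-0.005,0,0],"turn":[0,0,0],"hand":0.04},{"translation":[0,0,0],"turn":[0,0,0],"hand":0.04}]}}

```text
time: 16.3
ee_pos: [0.4397, -0.23, 0.2022]
eef_rot: [0.797, 0.604, 0.003, 0.001]
ft_force: [0.1, 0.2, -0.7]
width: 0.0401
```

```bash
python3 -c "
from fit import *
L=unitR().apply([-.117,0,0])+[UNIT[0],UNIT[1],0];print(L)
go([L[0],L[1],.1145],down(-.27))
a=cv2.convertScaleAbs(camera('top')[:,:,::-1],alpha=1);b=camera('side')[:,:,::-1]
cv2.imwrite('pics/t7.png',a);cv2.imwrite('pics/s7.png',b)
# latch angle from start top image: dark wing pixels near axis
t=cv2.imread('pics/top0.png').astype(float).mean(2)
q=proj('top',[L[0],L[1],.165])[0];print('axis px',q)
x,y=q.round().astype(int);p=t[y-8:y+9,x-14:x+15];m=p<p.min()+.35*(np.median(p)-p.min())
v,u=np.nonzero(m);uv=np.c_[u+x-14,v+y-8];
W=back('top',uv,.16)[:,:2];c=W.mean(0);e,V=np.linalg.eigh(np.cov((W-c).T));d=V[:,1];d*=np.sign(d[1])
d=unitR().inv().apply([*d,0]);print(len(u),'wing c',c,'ang',np.arctan2(d[0],d[1]),np.sqrt(e))"
```

```text
[ 0.44086712 -0.22969413  0.        ]
t 16.3 pos [ 0.4397 -0.23    0.2022] w 0.0401 F [ 0.1  0.2 -0.7] M [-0.06  0.03  0.05]
shift [ 0.0012  0.0003 -0.0877] turn [-0.0032  0.0063  0.0029] q7 [-0.36  0.02  0.77  1.83 -0.02  1.3   0.15]
axis px [321.42535593 206.66359605]
52 wing c [ 0.43296107 -0.22559983] ang -0.6015276106864598 [0.01179964 0.0130107 ]
```

Emit:
{"api": "apply_moves", "payload": {"deltas": [{"translation":[0.002,0,-0.025],"turn":[-0.003,0.006,0.003],"hand":0.04},{"translation":[0.001,0,-0.025],"turn":[0,0,0],"hand":0.04},{"translation":[0.001,0,-0.015],"turn":[0,0,0],"hand":0.04},{"translation":[0,0,-0.008],"turn":[0,0,0],"hand":0.04},{"translation":[0,0,0],"turn":[0,0,0],"hand":0.04}]}}

```text
time: 16.9
ee_pos: [0.4489, -0.2308, 0.1266]
eef_rot: [0.794, 0.608, -0.002, 0.002]
ft_force: [-0.0, -1.3, -0.4]
width: 0.0399
```

```bash
python3 -c "
from fit import *
go([.4409,-.2297,.1145],down(-.27))"
```

```text
t 16.9 pos [ 0.4489 -0.2308  0.1266] w 0.0399 F [-0.  -1.3 -0.4] M [-0.11  0.07 -0.01]
shift [-0.008   0.0011 -0.0121] turn [ 0.0051 -0.0007 -0.0058] q7 [-0.34  0.13  0.78  1.9  -0.1   1.14  0.22]
```

Emit:
{"api": "apply_moves", "payload": {"deltas": [{"translation":[-0.008,0.001,-0.003],"turn":[0.005,0,-0.006],"hand":0.04},{"translation":[0,0,-0.005],"turn":[0,0,0],"hand":0.04},{"translation":[0,0,-0.003],"turn":[0,0,0],"hand":0.04},{"translation":[0,0,0],"turn":[0,0,0],"hand":0.04}]}}

```text
time: 17.3
ee_pos: [0.4415, -0.2303, 0.1165]
eef_rot: [0.796, 0.605, 0.0, 0.001]
ft_force: [0.1, 0.3, 0.2]
width: 0.0401
```

```bash
python3 -c "
from fit import *
go([.4409,-.2297,.1145],down(-.27))"
```

```text
t 17.3 pos [ 0.4415 -0.2303  0.1165] w 0.0401 F [0.1 0.3 0.2] M [-0.12  0.08  0.  ]
shift [-0.0006  0.0006 -0.002 ] turn [0.0006 0.0013 0.0004] q7 [-0.33  0.13  0.78  1.93 -0.1   1.12  0.22]
```

Emit:
{"api": "apply_moves", "payload": {"deltas": [{"translation":[0,0,0],"turn":[0,0,0],"hand":0.02},{"translation":[0,0,0],"turn":[0,0,0],"hand":0.008},{"translation":[0,0,0],"turn":[0,0,0],"hand":0.005},{"translation":[0,0,0],"turn":[0,0,0],"hand":0.005},{"translation":[0,0,0],"turn":[0,0,0],"hand":0.005}], "newtons": 30}}

```text
time: 17.8
ee_pos: [0.4413, -0.2304, 0.1172]
eef_rot: [0.796, 0.605, 0.0, 0.0]
ft_force: [-2.6, 2.0, 6.3]
width: 0.0096
```

Emit:
{"api": "apply_moves", "payload": {"deltas": [{"translation":[0,0,0],"turn":[0,0,0],"hand":0.005},{"translation":[0,0,0],"turn":[0,0,0],"hand":0.005}]}}

```text
time: 18.0
ee_pos: [0.4413, -0.2304, 0.1173]
eef_rot: [0.796, 0.605, 0.0, 0.0]
ft_force: [0.5, 0.8, -0.3]
width: 0.0096
```

```bash
python3 -c "
from fit import *
go([.4409,-.2297,.1145],down(-.27))"
```

```text
t 18.0 pos [ 0.4413 -0.2304  0.1173] w 0.0096 F [ 0.5  0.8 -0.3] M [-0.14  0.2   0.02]
shift [-0.0004  0.0007 -0.0028] turn [-0.0001  0.0011  0.0006] q7 [-0.33  0.13  0.78  1.93 -0.1   1.12  0.22]
```

Emit:
{"api": "apply_moves", "payload": {"deltas": [{"translation":[0,0,0],"turn":[0,0,-0.08],"hand":0.005},{"translation":[0,0,0],"turn":[0,0,-0.1],"hand":0.005},{"translation":[0,0,0],"turn":[0,0,-0.1],"hand":0.005},{"translation":[0,0,0],"turn":[0,0,-0.1],"hand":0.005},{"translation":[0,0,0],"turn":[0,0,-0.1],"hand":0.005}]}}

```text
time: 18.5
ee_pos: [0.4406, -0.23, 0.1173]
eef_rot: [0.92, 0.392, -0.0, -0.0]
ft_force: [-1.3, 0.3, 1.7]
width: 0.01
```

```bash
python3 -c "
from fit import *
go([.4413,-.2304,.1173],down(-1.668))"
```

```text
t 18.5 pos [ 0.4406 -0.23    0.1173] w 0.01 F [-1.3  0.3  1.7] M [0.06 0.52 0.08]
shift [ 0.0007 -0.0004  0.    ] turn [-9.00e-04 -1.00e-04 -9.02e-01] q7 [-0.38  0.13  0.83  1.93 -0.11  1.12 -0.27]
```

Emit:
{"api": "apply_moves", "payload": {"deltas": [{"translation":[0,0,0],"turn":[0,0,-0.1],"hand":0.005},{"translation":[0,0,0],"turn":[0,0,-0.1],"hand":0.005},{"translation":[0,0,0],"turn":[0,0,-0.1],"hand":0.005},{"translation":[0,0,0],"turn":[0,0,-0.1],"hand":0.005},{"translation":[0,0,0],"turn":[0,0,-0.1],"hand":0.005}]}}

```text
time: 19.0
ee_pos: [0.4401, -0.2293, 0.1173]
eef_rot: [0.99, 0.142, -0.0, -0.001]
ft_force: [-2.2, 0.8, 1.4]
width: 0.0096
```

Emit:
{"api": "apply_moves", "payload": {"deltas": [{"translation":[0,0,0],"turn":[0,0,-0.1],"hand":0.005},{"translation":[0,0,0],"turn":[0,0,-0.08],"hand":0.005},{"translation":[0,0,0],"turn":[0,0,-0.05],"hand":0.005},{"translation":[0,0,0],"turn":[0,0,-0.03],"hand":0.005},{"translation":[0,0,0],"turn":[0,0,0],"hand":0.005}]}}

```text
time: 19.5
ee_pos: [0.4401, -0.2288, 0.1173]
eef_rot: [1.0, 0.006, -0.001, -0.001]
ft_force: [-1.0, -0.2, 0.3]
width: 0.0097
```

```bash
python3 -c "
from fit import *
go([.4413,-.2304,.1173],down(-1.668))"
```

```text
t 19.5 pos [ 0.4401 -0.2288  0.1173] w 0.0097 F [-1.  -0.2  0.3] M [-0.1   0.38 -0.03]
shift [ 0.0012 -0.0016 -0.    ] turn [-0.0027 -0.001  -0.1087] q7 [-0.45  0.14  0.91  1.94 -0.12  1.13 -1.05]
```

Emit:
{"api": "apply_moves", "payload": {"deltas": [{"translation":[0,0,0],"turn":[0,0,-0.05],"hand":0.005},{"translation":[0,0,0],"turn":[0,0,-0.05],"hand":0.005},{"translation":[0,0,0],"turn":[0,0,0],"hand":0.005}]}}

```text
time: 19.8
ee_pos: [0.4401, -0.2286, 0.1173]
eef_rot: [0.999, -0.044, -0.001, -0.001]
ft_force: [-1.8, -0.5, 0.7]
width: 0.0102
```

```bash
python3 -c "
from fit import *
go([.4401,-.2288,.1173],down(-1.668))"
```

```text
t 19.8 pos [ 0.4401 -0.2286  0.1173] w 0.0102 F [-1.8 -0.5  0.7] M [-0.06  0.35 -0.08]
shift [ 0.     -0.0002 -0.    ] turn [-0.0029 -0.0009 -0.009 ] q7 [-0.46  0.14  0.93  1.94 -0.13  1.13 -1.14]
```

Turned to about 1.56 rad with the jaws still on the blade. Release and retreat, then look.

Emit:
{"api": "apply_moves", "payload": {"deltas": [{"translation":[0,0,0],"turn":[0,0,0],"hand":0.03},{"translation":[0,0,0],"turn":[0,0,0],"hand":0.04},{"translation":[0,0,0],"turn":[0,0,0],"hand":0.04},{"translation":[0,0,0],"turn":[0,0,0],"hand":0.04},{"translation":[0,0,0.01],"turn":[0,0,0],"hand":0.04}]}}

```text
time: 20.3
ee_pos: [0.4398, -0.2285, 0.1269]
eef_rot: [0.999, -0.041, -0.001, -0.001]
ft_force: [0.1, -0.5, 0.6]
width: 0.0377
```

Emit:
{"api": "apply_moves", "payload": {"deltas": [{"translation":[0,0,0.03],"turn":[0,0,0],"hand":0.04},{"translation":[0,0,0.03],"turn":[0,0,0],"hand":0.04},{"translation":[-0.01,0.03,0.03],"turn":[0,0,0],"hand":0.04},{"translation":[-0.01,0.045,0.01],"turn":[0,0,0],"hand":0.04},{"translation":[-0.01,0.045,0],"turn":[0,0,0],"hand":0.04}]}}

```text
time: 20.8
ee_pos: [0.4085, -0.1126, 0.2349]
eef_rot: [0.999, -0.048, 0.001, 0.001]
ft_force: [0.9, 1.5, -0.4]
width: 0.04
```

Emit:
{"api": "apply_moves", "payload": {"deltas": [{"translation":[0,0.045,0],"turn":[0,0,0],"hand":0.04},{"translation":[0,0.045,0],"turn":[0,0,0],"hand":0.04},{"translation":[0,0.045,0],"turn":[0,0,0],"hand":0.04},{"translation":[0,0.02,0],"turn":[0,0,0],"hand":0.04},{"translation":[0,0,0],"turn":[0,0,0],"hand":0.04}]}}

```text
time: 21.3
ee_pos: [0.4069, 0.0522, 0.2409]
eef_rot: [0.999, -0.045, 0.006, -0.001]
ft_force: [-0.2, -0.7, -0.3]
width: 0.0401
```

```bash
python3 -c "
from fit import *
a=camera('top')[:,:,::-1].copy();b=camera('side')[:,:,::-1].copy()
A=crop(a,282,128,80,96,5);B=crop(b,230,190,88,96,5)
q=lambda n,p:proj(n,unitR().apply(p)+[UNIT[0],UNIT[1],0])[0]
for n,I,x0,y0 in(('top',A,282,128),('side',B,230,190)):
  for p in((-.0925,.075,.13),(-.0925,-.075,.13),(-.077,0,.135)):
    u=q(n,p);cv2.drawMarker(I,(int((u[0]-x0)*5+2),int((u[1]-y0)*5+2)),(0,0,255),0,8,1)
cv2.imwrite('pics/end.png',np.hstack([A,B]))"
```

```text
(no output)
```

View pics/end.png

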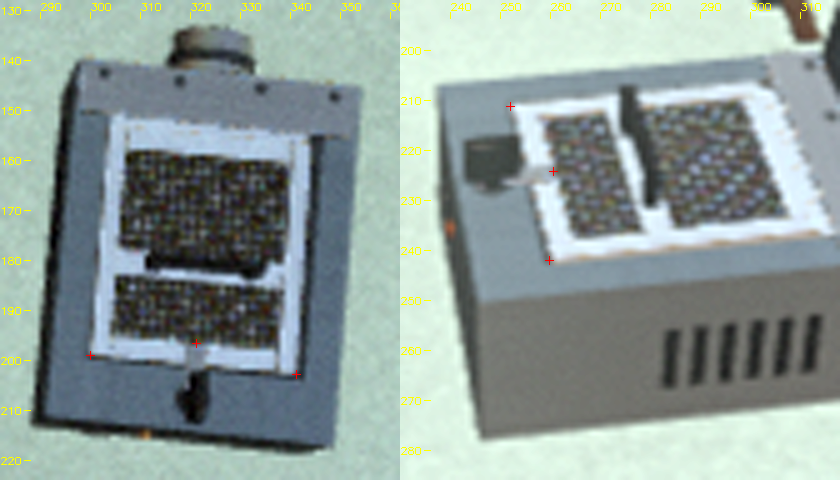

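The end picture shows the filter flush and square in the opening, with its front corners on the predicted marks at top (300,199) and (341,203). The latch tongue points to +x across the front edge, with its tip at top (321,197) and side (260,224). The gripper is clear, so I'm handing in.

```bash
python3 -c "
from bench import order;print(order.close_job())"
```

```text
the job is handed in; nothing more can be done
None
```

The filter is back in its seat with the latch turned across it, and the job is handed in. No verdict was reported. I took the left of the two look-alike filters, tucked its tongue under the lip at about 0.21 rad tilt and lowered it in small steps. I then pressed it home, let go, turned the wing latch and backed the arm clear.

**Last checks:**
- **Seat:** pressing the filter down met firm contact with its underside at 120.0 mm, level and square to within about 0.006 rad. The tongue edge was at about x = 98 mm, roughly 12 mm under the lip.
- **Latch:** the gripper's angle puts it at about 1.56 rad. The last picture shows its tongue across the filter's front edge, the filter flush, and the gripper clear.
- **Time:** about 21 s of the 54 s allowed.

**What went wrong or disagreed:**
- **First grasp:** it closed on nothing. Both the pictures and a touch on the filter showed the tool sitting 35 to 40 mm higher than its reported position. I worked with that offset afterwards, and the contacts with the ledge and rear wall then agreed to about 0.5 mm.
- **Seating press:** it reached about 50 N vertically (about 58 N in all) for an instant. That went through the gripped handle and is under the 120 N wrist limit.
- **Starting latch angle:** I only estimated it, at about 0.2 rad.
- **Bystanders:** I did not measure them again at the end; the arm's path stayed clear of them.

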